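# Index the banding wheel one hole by its pull ring

## Task

The banding wheel with the peach pot on it is locked by a spring index pin. Hook a fingertip under the red pull ring, lift the pin out of its hole, swing the blue arm exactly one hole towards the green pot, and let the pin spring fully home in that hole, then take the hand away. Pinch and grasp nothing, be gentle with the ring, keep the peach pot standing in the middle of the wheel, and leave the green and white pots standing where they are.

Things in the scene. Friction and masses are not known exactly. Their poses are not given: they have to be found in the camera images.
- indexer: Fixed grey cast base of the banding wheel. Origin: on the table, on the wheel's vertical turning axis; z up. Its own -x side (roughly towards the robot) carries an aluminium hole plate, 75 x 270 mm, top 30 mm above the table.
- middle_hole (a point): Mouth of the middle one of five index holes, in the plate's top, 30 mm above the table; axes as the indexer's. Holes are 14 mm wide, 16 mm deep, on an arc of radius 155 mm about the wheel axis, 20 degrees (about 54 mm) apart, two either side of this one. The pin always starts in the middle hole.
- wheel_arm (a joint): Angle of the wheel with its blue arm, rad: 0 at the start (arm along the indexer's -x), positive counter-clockwise from above (the pin moves towards the indexer's -y). Neighbouring holes: +0.349 and -0.349; limits 0.75 either way. Light friction (about 0.7 N at the pin); stays where left. Arm 26 mm wide, top at 47 mm; the pin's steel guide at its end 24 mm across, top at 66 mm.
- wheel_top (a point): Centre of the top of the round aluminium wheel head, which is 170 mm across, 70 mm above the table; turns with the arm.
- index_pin (a joint): Lift of the spring pin, m: 0 fully home (tip 12 mm deep in the hole), limit 0.024. Round-nosed, 10 mm across; clears the plate when lifted 12 mm. It is drawn down with about 3 N at home, 5.5 N at 18 mm. Let down between holes, it rides on the plate at 0.012 and drops into a hole when the arm is swung over it. In a hole it has about 2 mm play either way.
- pull_ring: Red ring fixed on the pin: wire 7 mm thick, opening 56 mm. Origin: ring centre, 111 mm up when home; x points from pin to wheel axis, z up. It leans back 45 degrees to the wheel: lowest point 22 mm below and 22 mm outward (-x) of the centre, top 22 mm above and 22 mm to +x. A finger tilted 30 to 45 degrees, pointing down to the wheel, fits through; 30 mm beyond is free.
- peach_pot: Loose peach-coloured round pot standing in the middle of the wheel head, 100 mm across the rim, 85 mm tall, about 0.45 kg. Origin: centre of its underside, 70 mm above the table. It turns with the wheel.
- green_pot: Loose olive-green round pot on the table to one side of the indexer, 72 mm across, 75 mm tall, about 0.28 kg. Origin: centre of its underside. It shows which way to swing; which side it stands on varies.
- white_pot: Loose white round pot, same size, on the table on the other side of the indexer. Origin: centre of its underside.
Not all that is in view belongs to the job. Of the things like the green_pot, leave any that is turquoise; of the rest the smaller one is meant. What is shaped like the peach_pot but pink is not meant.

How it is judged:
By the outcome, as a careful person would: the job done as asked, in the order asked, and still so for the second after the job is handed in, with the robot touching nothing.
It also fails if it takes over 51 s, if anything falls off the work surface, if the arm or the gripper's body presses on something with over 40 N, if the wrist force passes 120 N, or if a joint passes its speed limit or range.

## Robot

A 6-joint arm with a two-finger parallel gripper is mounted at the origin on the work surface. World frame = base frame: x ahead of the robot, y to its left, z up, the work surface at z = 0. Lengths are in m, angles in degrees, forces in N, time in s.
With the tool pointing down it reaches from about 0.225 to 0.875 m from the base axis. Payload 3.4 kg.
Tool frame: the origin (TCP) lies midway between the tips of the shut fingers; the grasp point (between the pads) lies 19 mm behind it; z points along the fingers, y is the direction in which the jaws open and shut (so a half turn about z gives the same grasp; the last joint's range is limited). The gripper opens to 85 mm and grips with 20 to 120 N. Pads are 22 mm wide; open, the fingers measure 114 mm over their backs; the gripper's body (76 mm by 85 mm) begins 54 mm behind the grasp point. The pads swing forward as they close: fully open they stand 13 mm farther back than shut.
Start: joints at [-6.933, 15.808, 86.224, -0, 77.962, -6.933], TCP at [0.575, -0, 0.21] pointing down, gripper open.
Joint ranges: [-165.64, 165.64], [-43.16, 119.46], [12.63, 154.43], [-67.54, 247.53], [6.08, 155.33], [-154.97, 154.97]. Speed limits (degrees/s): [147.25, 147.25, 180, 180, 180, 180].

## Interface

Orientations are given as a 3x3 rotation matrix whose columns are the frame's x, y, z axes.
In Python, from rig import move_pose, move_linear, goto_joints, move_gripper, wait, ik, grab_frame, IKError, finish_job, current_time, current_qpos, current_qd, current_joint_efforts, current_position, current_ee_rot, current_ft_force, current_moment, current_width gives the robot as it stands. The module is installed in compiled form; this text tells all that it offers. Calls block until the motion is done:
- move_pose(position, orientation): joint-space move of the TCP to a pose.
- move_linear(position, orientation=None, speed=0.15, force_limit=None): straight line of the TCP; orientation=None keeps the orientation; speed is the mean speed in m/s. With force_limit (N) it stops when the force on the tool has changed by that much, and returns True; else False.
- goto_joints(angles): joint-space move.
- move_gripper(opening, grip_force=None): opening from 0.0 (shut) to 1.0 (fully open); grip_force is the grip in N (None keeps the last); returns when the fingers have stopped.
- wait(seconds).
- ik(position, orientation): joint angles nearest the present ones, or None.
- grab_frame(name): name is "scene" or "side" or "wrist"; returns a dict with "img" (420x560x3 uint8, blue, green, red), "mtx" (3x3 intrinsics, pixels), "distortion" ([k1, k2, p1, p2, k3] as OpenCV has them; the pictures are not rectified), "R" (3x3) and "t" (3): a world point X has camera coordinates R X + t; the wrist camera has in their place "tool_from_camera" (4x4, takes a point from camera to tool coordinates, whose origin is the TCP and whose axes are the flange's). Camera axes: x right, y down, z forward; pixel columns grow to the right and rows downward; lengths in m; the calibration is good to about 2 mm. A picture is of the moment at which its call begins: read the wrist's pose just before it. There is no depth.
A pose or a line that the arm cannot do raises IKError and nothing moves.
- finish_job(): hands the job in, once; it reports no verdict.
Readings, each from a call of its own:
- current_time(): time.
- current_qpos(): joint angles.
- current_qd(): joint speeds.
- current_joint_efforts(): joint torques, N m.
- current_position(): TCP position.
- current_ee_rot(): TCP orientation.
- current_ft_force(): force on the tool from outside, world axes, zero at the start.
- current_moment(): the same for the moment, N m.
- current_width(): opening from 0.0 (shut) to 1.0 (fully open).
Only numpy, scipy, OpenCV 4.12 (cv2) and the standard library are available. Lean on these libraries where they do the work, as an engineer would, in place of code of your own. Each camera call takes 0.05 s, during which the arm holds its last target.

## Working session

There is one attempt and no reset: what is moved stays moved. The work goes in short steps, each a Python script; the robot and the scene stay as the last script left them, time stands still between calls to the robot, and variables do not carry over. Pictures are saved under pics/ and viewed, and the job is handed in when it is done.

```bash
mkdir -p pics; ls; cat > h.py <<'E'
import numpy as np, cv2
from rig import *
def snap(n,tag):
    f=grab_frame(n); cv2.imwrite(f'pics/{tag}.png',f['img']); np.savez(f'pics/{tag}.npz',**{k:np.array(v) for k,v in f.items()}); return f
def ray(f,uv):
    p=cv2.undistortPoints(np.array([[uv]],float),np.array(f['mtx']),np.array(f['distortion']))[0,0]
    R=np.array(f['R']);t=np.array(f['t'])
    d=R.T@np.array([p[0],p[1],1]); return -R.T@t, d/np.linalg.norm(d)
def onz(f,uv,z):
    o,d=ray(f,uv); return o+d*(z-o[2])/d[2]
def proj(f,X):
    R=np.array(f['R'],float);t=np.array(f['t'],float)
    return cv2.projectPoints(np.array(X,float).reshape(-1,3),cv2.Rodrigues(R)[0],t,np.array(f['mtx']),np.array(f['distortion']))[0][:,0]
E
python3 - <<'E'
from h import *
for n in('scene','side','wrist'):
    f=snap(n,n+'0')
    if 'R' in f: print(n,-np.array(f['R']).T@np.array(f['t']))
    else: print(f['tool_from_camera'])
print(current_time(),current_ft_force())
E
```

```text
pics
scene [ 1.15425586 -0.33154463  1.17363614]
side [0.15633128 0.87645453 0.77042999]
[[ 1.24855814e-03 -9.47279775e-01 -3.20405164e-01  8.25539262e-02]
 [ 9.99998912e-01  1.43448123e-03 -3.44246248e-04 -3.62166180e-04]
 [ 7.85712702e-04 -3.20404386e-01  9.47280535e-01 -1.65298582e-01]
 [ 0.00000000e+00  0.00000000e+00  0.00000000e+00  1.00000000e+00]]
0.15 [-0.8744036   0.07608591  0.3991694 ]
```

View pics/scene0.png

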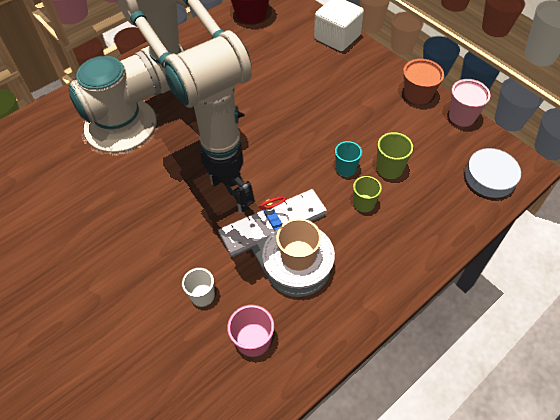

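View pics/side0.png

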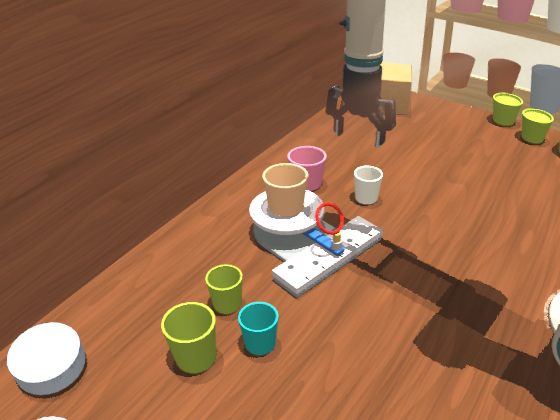

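View pics/wrist0.png

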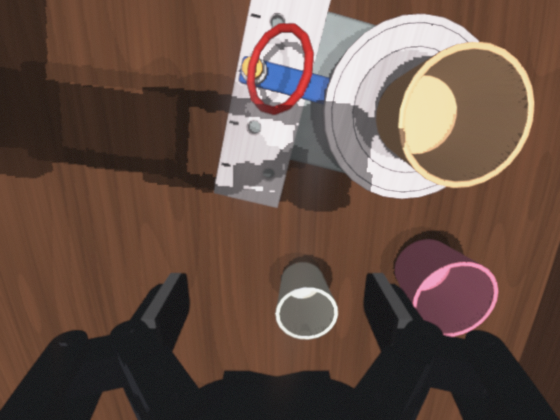

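Candidates like the green pot are big olive at scene (394,155), small olive at (367,193) and turquoise at (348,158). The small olive one fits: it isn't turquoise, and it's the smaller of the two olive pots. I'll confirm it in enlarged crops.

```bash
python3 - <<'E'
import cv2
a=cv2.imread('pics/scene0.png')[130:310,200:420]; cv2.imwrite('pics/c_scene.png',cv2.resize(a,None,fx=3.3,fy=3.3,interpolation=2))
a=cv2.imread('pics/side0.png')[160:380,160:400]; cv2.imwrite('pics/c_side.png',cv2.resize(a,None,fx=2.7,fy=2.7,interpolation=2))
E
```

```text
(no output)
```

View pics/c_scene.png

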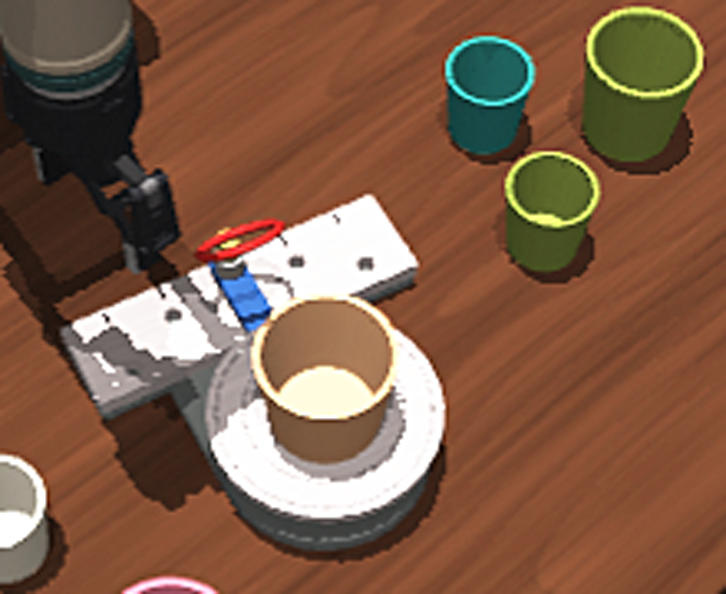

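View pics/c_side.png

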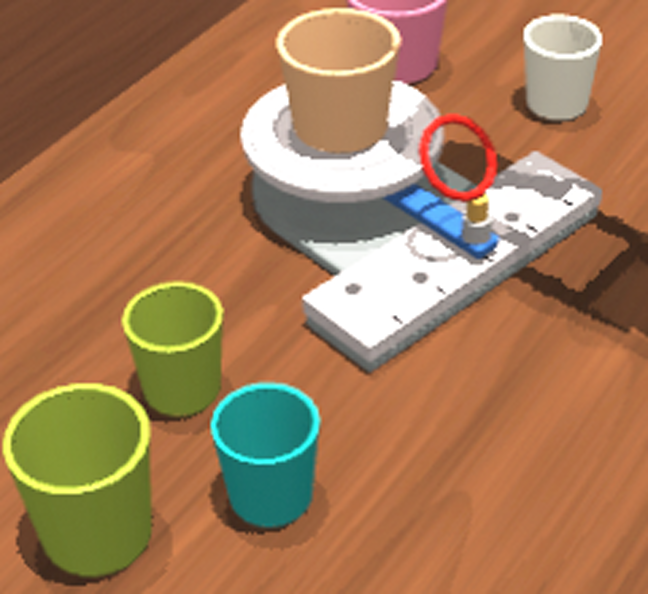

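```bash
cat >> h.py <<'E'
def load(tag): 
    d=np.load(f'pics/{tag}.npz'); return {k:d[k] for k in d.files}
def wristRt(f,p,R):
    T=np.eye(4);T[:3,:3]=R;T[:3,3]=p
    W=np.linalg.inv(T@np.array(f['tool_from_camera'])); f['R']=W[:3,:3]; f['t']=W[:3,3]; return f
E
python3 - <<'E'
from h import *
from scipy.optimize import least_squares
s=load('scene0');d=load('side0');w=wristRt(load('wrist0'),current_position(),np.array(current_ee_rot()))
print(current_position(),np.round(current_ee_rot(),3))
S=lambda u,v:(u/3.3+200-.35,v/3.3+130-.35); D=lambda u,v:(u/2.7+160-.3,v/2.7+160-.3)
obs=[(s,-1,S(297,262)),(s,-2,S(366,263)),(s,1,S(173,316)),(d,-2,D(353,289)),(d,-1,D(420,277)),(d,1,D(513,216)),(w,1,(254,127)),(w,2,(268,173)),(w,-1,(278,20))]
def hole(p,k,z=.03,r=.155):
    a=p[2]+np.pi+k*np.pi/9
    return [p[0]+r*np.cos(a),p[1]+r*np.sin(a),z]
for f,k,uv in obs: print(k,np.round(onz(f,uv,.03),4))
rings=[(s,S(240,241)),(d,D(458,157)),(w,(281,68))]
def res(p):
    e=[proj(f,hole(p,k))[0]-uv for f,k,uv in obs]
    e+=[proj(f,hole(p,0,.111))[0]-uv for f,uv in rings]
    return np.ravel(e)
r=least_squares(res,[.65,0,0],loss='soft_l1',f_scale=1.5)
print(r.x,np.degrees(r.x[2])); print(np.round(r.fun.reshape(-1,2),1))
p=r.x
print('ring',hole(p,0,.111))
# overlay
for n,f in(('scene',s),('side',d),('wrist',w)):
    im=f['img'].copy()
    c,si=np.cos(p[2]),np.sin(p[2]);x=np.array([c,si,0]);y=np.array([-si,c,0]);z=np.array([0,0,1.])
    C=np.array(hole(p,0,.111))
    P=[C+.0315*(np.cos(t)*y+np.sin(t)*(x+z)/2**.5) for t in np.linspace(0,6.28,40)]
    P+=[np.array([p[0]+.085*np.cos(t),p[1]+.085*np.sin(t),.07]) for t in np.linspace(0,6.28,60)]
    P+=[np.array([p[0]+.05*np.cos(t),p[1]+.05*np.sin(t),.155]) for t in np.linspace(0,6.28,60)]
    P+=[hole(p,k) for k in range(-2,3)]
    for u in proj(f,P): cv2.circle(im,tuple(int(round(v)) for v in u),1,(255,255,0),-1)
    cv2.imwrite(f'pics/ov_{n}.png',cv2.resize(im[130:310,180:400] if n=='scene' else im[140:320,220:440] if n=='side' else im,(733,600) if n!='wrist' else (560,420)))
# pots
print('green s',onz(s,S(550,190),.075)[:2],'d',onz(d,D(172,318),.075)[:2])
print('white s',onz(s,(199,279),.075)[:2],'d',onz(d,D(563,42),.075)[:2])
E
```

```text
[5.74573008e-01 5.54129619e-05 2.08844223e-01] [[ 0.     1.    -0.001]
 [ 1.    -0.     0.   ]
 [ 0.    -0.001 -1.   ]]
-1 [0.5743 0.1689 0.03  ]
-2 [0.6106 0.2087 0.03  ]
1 [0.5488 0.0649 0.03  ]
-2 [0.6109 0.2081 0.03  ]
-1 [0.5744 0.1685 0.03  ]
1 [0.5486 0.064  0.03  ]
1 [0.5498 0.0643 0.03  ]
2 [0.5646 0.014  0.03  ]
-1 [0.5754 0.1686 0.03  ]
[ 0.70478899  0.08130691 -0.24073491] -13.793094308707726
[[  0.    0.7]
 [  0.    1.1]
 [  0.4   0.6]
 [ -0.5  -0.9]
 [ -0.4  -0.5]
 [ -0.9  -0.2]
 [  0.8  -0.2]
 [  1.    1. ]
 [  0.6   1.2]
 [ -4.   -5.8]
 [  7.6   4.7]
 [-29.8  -5.8]]
ring [np.float64(0.5542587225341333), np.float64(0.11826145743799062), 0.111]
green s [0.67608154 0.33974991] d [0.67506051 0.34388499]
white s [ 0.60451897 -0.133039  ] d [ 0.60415795 -0.13084331]
```

```bash
cat >> h.py <<'E'
AX=np.array([0.7048,0.0813]); YAW=-0.2407
def frame(th=0):
    "radial-inward x, y, z of arm at angle th"
    a=YAW+th; x=np.array([np.cos(a),np.sin(a),0]); y=np.array([-np.sin(a),np.cos(a),0]); return x,y,np.array([0,0,1.])
def arm(r,z,th=0,lat=0):
    x,y,_=frame(th); return np.array([AX[0],AX[1],z])-r*x+lat*y
def overlay(f,th,rc,lift,out,crop,ex=[]):
    x,y,z=frame(th); C=arm(rc,.111+lift,th)
    P=[C+.0315*(np.cos(t)*y+np.sin(t)*(x+z)/2**.5) for t in np.linspace(0,6.28,50)]
    P+=[np.array([AX[0]+.085*np.cos(t),AX[1]+.085*np.sin(t),.07]) for t in np.linspace(0,6.28,60)]
    P+=[np.array([AX[0]+.05*np.cos(t),AX[1]+.05*np.sin(t),.155]) for t in np.linspace(0,6.28,60)]
    P+=[arm(.155,.03,k*np.pi/9) for k in range(-2,3)]+list(ex)
    u0,v0,w_,h_=crop; s=700/w_
    im=cv2.resize(f['img'][v0:v0+h_,u0:u0+w_],None,fx=s,fy=s,interpolation=2)
    for u in proj(f,P): cv2.circle(im,(int((u[0]-u0+.5)*s),int((u[1]-v0+.5)*s)),1,(255,255,0),-1)
    cv2.imwrite(f'pics/{out}.png',im)
E
python3 - <<'E'
from h import *
from scipy.optimize import least_squares
s=load('scene0');d=load('side0');w=wristRt(load('wrist0'),current_position(),np.array(current_ee_rot()))
S=lambda u,v:(u/3.3+200-.35,v/3.3+130-.35); D=lambda u,v:(u/2.7+160-.3,v/2.7+160-.3)
rings=[(s,S(240,241)),(d,D(458,157)),(w,(281,68))]
r=least_squares(lambda X:np.ravel([proj(f,X)[0]-uv for f,uv in rings]),[.57,.11,.111])
X=r.x;x,y,_=frame();print(X,r.fun,'radial',np.dot(AX-X[:2],x[:2]),'lat',np.dot(X[:2]-AX,y[:2]))
overlay(s,0,.133,0,'o_s',(190,130,200,160));overlay(d,0,.133,0,'o_d',(230,150,190,150));overlay(w,0,.133,0,'o_w',(180,0,370,210))
E
```

```text
[0.57710401 0.11371705 0.11244381] [ 0.62870544  0.65042282 -0.92950914 -0.52011542 -0.62751558  0.10610384] radial 0.1317423405837911 lat 0.0010420205165840462
```

View pics/o_s.png

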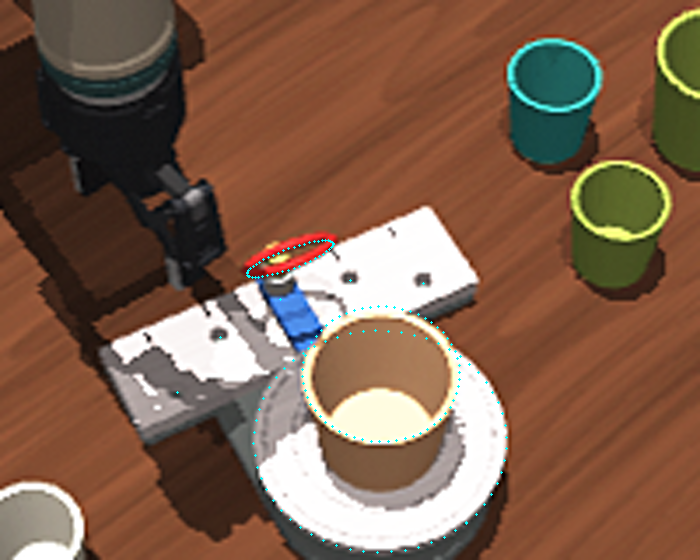

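View pics/o_d.png

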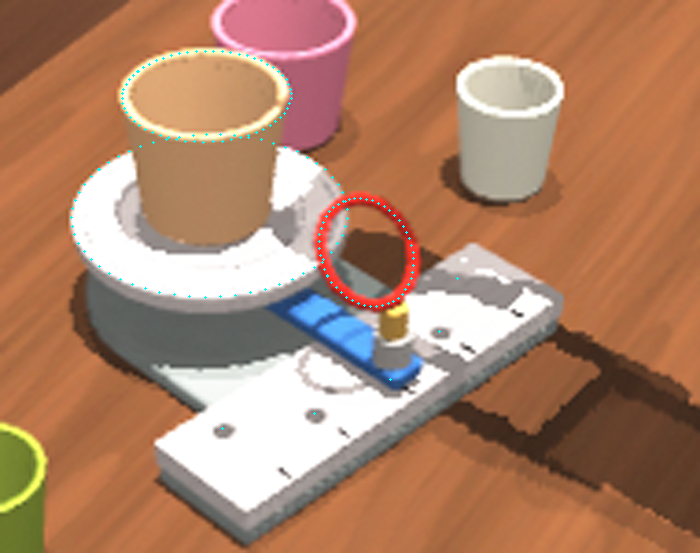

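View pics/o_w.png

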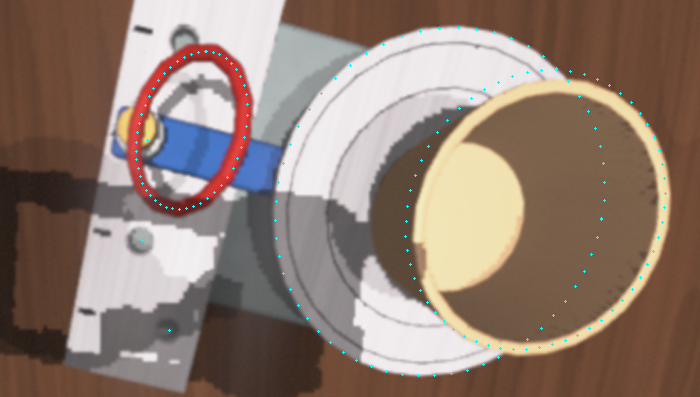

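```bash
cat >> h.py <<'E'
RC=.1325
def pose(th,lift,phi=np.radians(40),s=.022,half=.011,gap=0.,back=0.,lat=0.,sgn=1):
    """finger pose for ring at arm angle th, pin lift; gap = vertical distance below ring contact; back = retreat along tool axis"""
    x,y,z=frame(th)
    zt=np.cos(phi)*x-np.sin(phi)*z; up=np.sin(phi)*x+np.cos(phi)*z
    C=arm(RC,.111+lift,th,lat); u=(x+z)/2**.5
    T=C+.024*u            # contact height (corners) on ring top
    p=T-half*up; p=p+zt*s-gap*z-back*zt
    R=np.column_stack([sgn*up,-sgn*y,zt]); return p,R
E
python3 - <<'E'
from h import *
s=load('scene0');d=load('side0')
print('turq',onz(s,(348.5,150),.08)[:2],onz(d,(259,315),.08)[:2])
for phi in (30,40,45):
  for sg in(1,-1):
    for a in [(0,0,.01,.1),(0,0,.01,0),(0,.018,0,0),(-.349,.018,0,0),(-.349,0,.01,0),(-.349,0,.01,.1)]:
        p,R=pose(a[0],a[1],np.radians(phi),gap=a[2],back=a[3],sgn=sg)
        q=ik(p,R); print(phi,sg,a,np.round(p,3),None if q is None else np.round(q,1))
E
```

```text
turq [0.56110456 0.38915149] [0.55743531 0.38845455]
30 1 (0, 0, 0.01, 0.1) [0.522 0.126 0.147] [  32.2   14.   140.9  241.8   45.  -115.5]
30 1 (0, 0, 0.01, 0) [0.606 0.106 0.097] [  21.5   24.4  138.1  223.7   46.4 -103.9]
30 1 (0, 0.018, 0, 0) [0.606 0.106 0.125] [  21.5   20.   136.3  228.3   42.1 -110.3]
30 1 (-0.349, 0.018, 0, 0) [0.62  0.138 0.125] None
30 1 (-0.349, 0, 0.01, 0) [0.62  0.138 0.097] None
30 1 (-0.349, 0, 0.01, 0.1) [0.548 0.186 0.147] None
30 -1 (0, 0, 0.01, 0.1) [0.522 0.126 0.147] [ 32.2  14.  140.9 241.8  45.   64.5]
30 -1 (0, 0, 0.01, 0) [0.606 0.106 0.097] [ 21.5  24.4 138.1 223.7  46.4  76.1]
30 -1 (0, 0.018, 0, 0) [0.606 0.106 0.125] [ 21.5  20.  136.3 228.3  42.1  69.7]
30 -1 (-0.349, 0.018, 0, 0) [0.62  0.138 0.125] None
30 -1 (-0.349, 0, 0.01, 0) [0.62  0.138 0.097] None
30 -1 (-0.349, 0, 0.01, 0.1) [0.548 0.186 0.147] None
40 1 (0, 0, 0.01, 0.1) [0.528 0.125 0.16 ] None
40 1 (0, 0, 0.01, 0) [0.602 0.107 0.095] [  18.3   17.7  131.6  240.5   27.9 -125.4]
40 1 (0, 0.018, 0, 0) [0.602 0.107 0.123] None
40 1 (-0.349, 0.018, 0, 0) [0.617 0.14  0.123] None
[... 478 characters left out ...]
9.9  17.5 115.1 -66.   53.6  28.6]
45 1 (0, 0, 0.01, 0.1) [0.531 0.124 0.165] None
45 1 (0, 0, 0.01, 0) [0.6   0.107 0.095] None
45 1 (0, 0.018, 0, 0) [0.6   0.107 0.123] None
45 1 (-0.349, 0.018, 0, 0) [0.615 0.141 0.123] None
45 1 (-0.349, 0, 0.01, 0) [0.615 0.141 0.095] None
45 1 (-0.349, 0, 0.01, 0.1) [0.556 0.181 0.165] None
45 -1 (0, 0, 0.01, 0.1) [0.531 0.124 0.165] None
45 -1 (0, 0, 0.01, 0) [0.6   0.107 0.095] None
45 -1 (0, 0.018, 0, 0) [0.6   0.107 0.123] None
45 -1 (-0.349, 0.018, 0, 0) [0.615 0.141 0.123] [ 28.9  20.1 113.2 -65.   43.9  20.9]
45 -1 (-0.349, 0, 0.01, 0) [0.615 0.141 0.095] None
45 -1 (-0.349, 0, 0.01, 0.1) [0.556 0.181 0.165] [ 36.7  15.4 112.4 -58.1  51.7  18.3]
```

```bash
cat >> h.py <<'E'
def pose2(th,lift,phi,yo=0.,s=.022,half=.011,gap=0.,back=0.,lat=0.,roll=0.):
    """yo: tool yaw relative to arm yaw (deg), roll about tool z (deg; 0: camera up)"""
    x,y,z=frame(th); X,Y,_=frame(th+np.radians(yo)); phi=np.radians(phi)
    zt=np.cos(phi)*X-np.sin(phi)*z; up=np.sin(phi)*X+np.cos(phi)*z
    T=arm(RC,.111+lift,th,lat)+.024*(x+z)/2**.5
    p=T-half*up+zt*s-gap*z-back*zt
    c,si=np.cos(np.radians(roll)),np.sin(np.radians(roll))
    R0=np.column_stack([up,-Y,zt]); R=R0@np.array([[c,-si,0],[si,c,0],[0,0,1]]); return p,R
E
python3 - <<'E'
from h import *
for phi in (35,40,45,50,55,60):
  for yo in (-20,-10,0,10,20):
    o=[]
    for a in [(0,0,.01,.08),(0,0,.01,0),(0,.018,0,0),(-.175,.018,0,0),(-.349,.018,0,0),(-.349,0,.01,0),(-.349,0,.01,.08)]:
        p,R=pose2(a[0],a[1],phi,yo,gap=a[2],back=a[3],roll=180)
        q=ik(p,R); o.append('-' if q is None else '/'.join(str(int(v)) for v in np.array(q)[3:]))
    print(phi,yo,o)
E
```

```text
35 -20 ['-', '-', '-', '-', '-63/66/38', '-65/64/41', '-59/71/37']
35 -10 ['-', '-', '-', '-', '-', '-', '-66/63/38']
35 0 ['247/35/53', '229/36/67', '236/32/59', '-', '-', '-', '-']
35 10 ['214/28/69', '202/34/80', '206/28/74', '241/33/56', '-', '-', '-']
35 20 ['168/26/96', '172/34/93', '171/27/94', '212/28/71', '245/33/53', '238/36/61', '-']
40 -20 ['-', '-', '-', '-66/53/32', '-58/63/32', '-60/61/35', '-54/69/32']
40 -10 ['-', '-', '-', '-', '-65/54/31', '-', '-60/60/30']
40 0 ['-', '240/27/54', '-', '-', '-', '-', '-']
40 10 ['232/16/50', '209/22/72', '218/17/62', '-', '-', '-', '-']
40 20 ['159/12/105', '170/22/95', '167/16/99', '225/18/57', '-', '-', '-']
45 -20 ['-62/47/20', '-', '-', '-59/51/24', '-53/61/26', '-55/59/29', '-49/67/25']
45 -10 ['-', '-', '-', '-66/42/21', '-58/52/23', '-61/50/27', '-54/58/22']
45 0 ['-', '-', '-', '-', '-65/43/20', '-', '-60/49/19']
45 10 ['-', '226/13/54', '-', '-', '-', '-', '-66/39/15']
45 20 ['-', '163/11/102', '-', '-', '-', '-', '-']
50 -20 ['-52/46/8', '-61/37/15', '-57/39/9', '-52/50/15', '-47/59/19', '-49/57/23', '-44/66/19']
50 -10 [
[... 642 characters left out ...]
22/-59', '-33/12/-47', '-24/16/-56', '-41/25/-26', '-45/34/-10', '-50/31/-5', '-41/40/-12']
55 20 ['7/20/-100', '13/9/-106', '8/14/-101', '-28/17/-51', '-41/26/-24', '-48/23/-17', '-37/31/-26']
60 -20 ['-33/48/-14', '-39/38/-9', '-36/41/-13', '-36/50/-2', '-35/58/6', '-36/55/8', '-33/64/6']
60 -10 ['-30/41/-27', '-37/31/-22', '-33/35/-26', '-36/43/-12', '-35/51/-1', '-37/48/1', '-33/57/-1']
60 0 ['-24/34/-45', '-30/24/-39', '-26/28/-44', '-33/36/-24', '-35/44/-11', '-38/41/-7', '-33/50/-11']
60 10 ['-12/30/-68', '-16/19/-64', '-13/24/-67', '-27/30/-41', '-33/37/-23', '-37/34/-19', '-31/43/-23']
60 20 ['4/29/-96', '5/18/-98', '4/23/-97', '-16/25/-63', '-28/31/-39', '-32/27/-34', '-26/36/-39']
```

```bash
python3 - <<'E'
from h import *
P=dict(phi=52,yo=-12,roll=180)
for b in (.14,.11,.08,.04,0):
    for g in (.01,):
        p,R=pose2(0,0,gap=g,back=b,**P); q=ik(p,R); print(b,np.round(p,3),None if q is None else np.round(q,0))
f=np.array([current_ft_force() for _ in range(3)]);print(f)
move_gripper(0.0,20)
p,R=pose2(0,0,gap=.01,back=.08,**P)
move_pose(p+np.array([-.01,0,.06]),R)
move_linear(p,R)
print(current_time(),current_position(),p,current_ft_force(),current_width(),np.round(current_qpos(),1))
f=snap('side','side1');s=snap('scene','scene1');w=snap('wrist','wrist1')
w=wristRt(w,current_position(),np.array(current_ee_rot()))
ex=[current_position()]
overlay(f,0,RC,0,'o1_d',(230,110,230,190),ex);overlay(s,0,RC,0,'o1_s',(180,100,230,190),ex)
E
```

```text
0.14 [0.519 0.144 0.204] [ 29.   4. 115. -44.  46.  -8.]
0.11 [0.536 0.136 0.181] [ 27.   7. 116. -47.  42.  -6.]
0.08 [0.553 0.128 0.157] [ 25.   9. 117. -50.  39.  -4.]
0.04 [0.575 0.117 0.125] [ 22.  13. 118. -55.  34.   0.]
0 [0.597 0.107 0.094] [ 20.  16. 119. -61.  30.   6.]
[[-0.8744036   0.07608591  0.3991694 ]
 [-0.8744036   0.07608591  0.3991694 ]
 [-0.8744036   0.07608591  0.3991694 ]]
2.2083 [0.55398814 0.12717555 0.15715281] [0.55264514 0.12814801 0.15690291] [1.16776636 0.23014075 0.48049891] -0.0030749096332067386 [ 24.5   9.2 116.9 -49.5  38.6  -3.9]
```

View pics/o1_d.png

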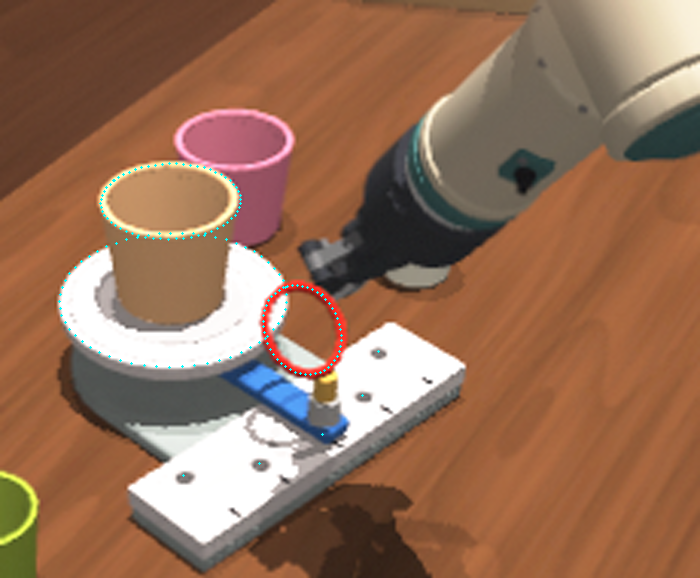

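View pics/o1_s.png

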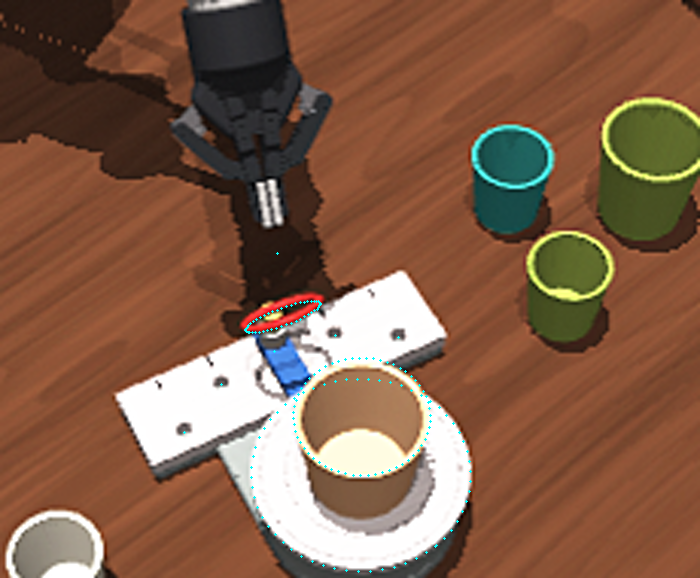

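View pics/wrist1.png

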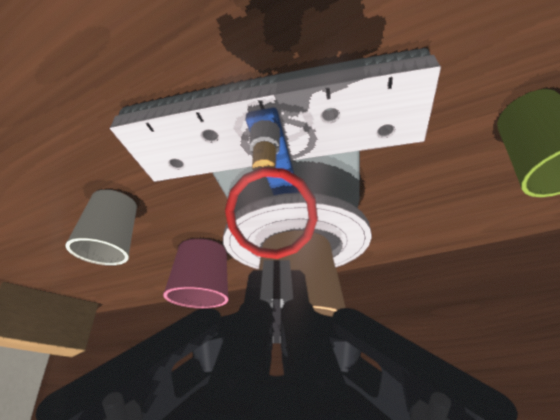

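```bash
python3 - <<'E'
from h import *
p=current_position();R=np.array(current_ee_rot())
s=load('scene1');d=load('side1');w=wristRt(load('wrist1'),p,R)
for n,f in (('s',s),('d',d),('w',w)): print(n,proj(f,p),proj(f,p-.02*R[:,2]))
for n,f in (('s',s),('d',d),('w',w)):
    u,v=proj(f,p)[0]; u=int(u);v=int(v)
    c=cv2.resize(f['img'][max(0,v-45):v+45,u-45:u+45],(450,450),interpolation=2)
    c=cv2.convertScaleAbs(c,alpha=1.8,beta=20)
    cv2.drawMarker(c,(225,225),(255,255,0),0,15,1)
    globals()[n+'c']=c
cv2.imwrite('pics/tip.png',cv2.resize(np.hstack([sc,dc,wc]),(800,267)))
cv2.imwrite('pics/tip_s.png',sc)
E
```

```text
s [[270.6357659  182.94263938]] [[269.09444704 174.88579609]]
d [[335.60117163 206.40753873]] [[339.4989537 203.026481 ]]
w [[276.00454069 255.52372147]] [[275.99859889 272.39309725]]
```

View pics/tip.png

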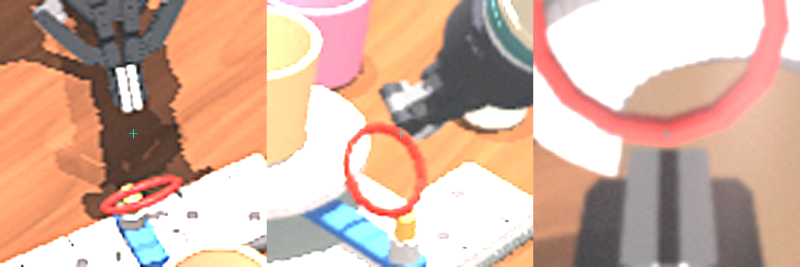

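View pics/tip_s.png

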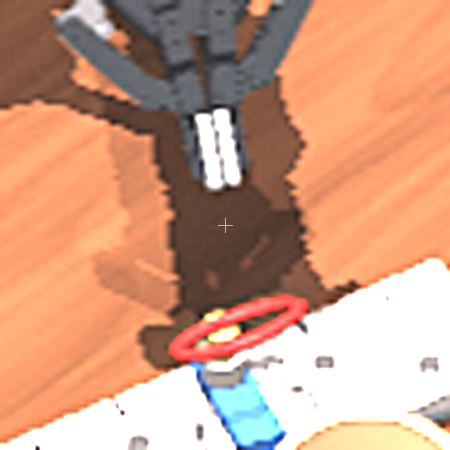

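```bash
python3 - <<'E'
from h import *
p=current_position();R=np.array(current_ee_rot())
s=load('scene1');d=load('side1');w=wristRt(load('wrist1'),p,R)
out=[]
for n,f in (('s',s),('d',d),('w',w)):
    u,v=proj(f,p)[0]; u=int(u);v=int(v)
    c=cv2.resize(f['img'][v-28:v+28,u-28:u+28],(400,400),interpolation=2)
    c=cv2.convertScaleAbs(c,alpha=2.5,beta=30)
    for dz in(0,-.03):
      for ax,ay,col in ((-.011,0,(255,255,0)),(.011,0,(0,255,0)),(0,0.01,(255,0,255)),(0,-.01,(255,0,255))):
        q=proj(f,p+R@np.array([ax,ay,dz]))[0]
        cv2.circle(c,(int((q[0]-u+28.5)*400/56),int((q[1]-v+28.5)*400/56)),3 if dz==0 else 2,col,-1)
    out.append(c)
cv2.imwrite('pics/tip2.png',cv2.resize(np.hstack(out),(800,267)))
E
```

```text
(no output)
```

View pics/tip2.png

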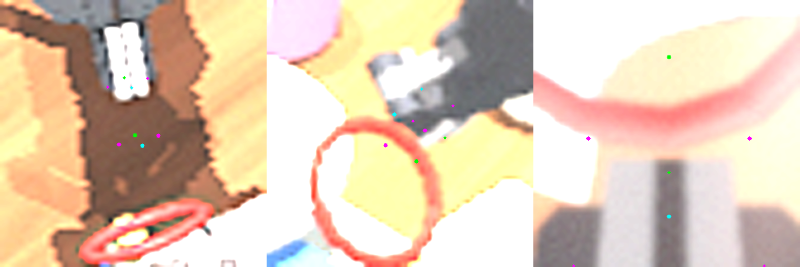

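```bash
python3 - <<'E'
from h import *
s=snap('scene','scene2');d=snap('side','side2'); print(current_time(),current_position())
a=s['img'][130:205,235:310]; b=d['img'][165:240,310:385]
g=lambda c:cv2.resize(np.uint8(255*(c/255.)**.5),(400,400),interpolation=2)
cv2.imwrite('pics/tip3.png',np.hstack([g(a),g(b)]))
E
```

```text
2.4583 [0.55326814 0.12823844 0.15807236]
```

View pics/tip3.png

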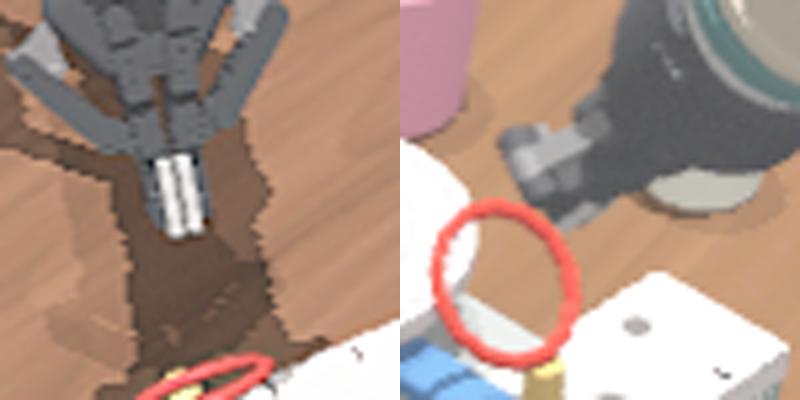

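```bash
python3 - <<'E'
from h import *
p=np.array([0.55326814,0.12823844,0.15807236]);R=np.array(current_ee_rot())
s=load('scene2');d=load('side2');w=wristRt(load('wrist1'),p,R)
def crop(f,u,v,k,w=30):
    c=f['img'][v-w:v+w,u-w:u+w]; s_=400/(2*w)
    c=cv2.resize(np.uint8(255*(c/255.)**.4),(400,400),interpolation=0)
    for i in range(0,7):
        q=proj(f,p-R[:,2]*.01*i)[0]; cv2.circle(c,(int((q[0]-u+w+.5)*s_),int((q[1]-v+w+.5)*s_)),2,(0,255,0) if i else (255,0,255),-1)
    return c
cv2.imwrite('pics/tip4.png',np.hstack([crop(d,342,200,0,25),crop(w,276,270,0,60)]))
E
```

```text
(no output)
```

View pics/tip4.png

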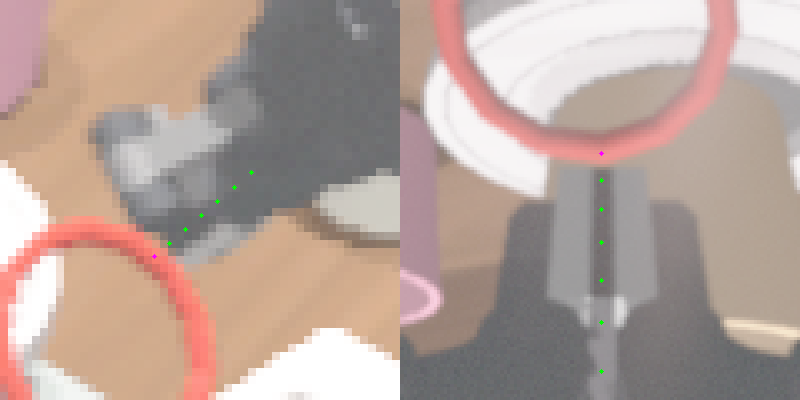

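```bash
python3 - <<'E'
from h import *
p=np.array([0.55326814,0.12823844,0.15807236]);R=np.array(current_ee_rot())
s=load('scene2');d=load('side2');w=wristRt(load('wrist1'),p,R)
o,v=ray(s,(269.7,174.5))
for z in (.15,.155,.16,.165,.17,.175,.18,.185):
    X=o+v*(z-o[2])/v[2]; q=proj(d,X)[0]
    print(z,'tool coords mm',np.round(1000*R.T@(X-p),1),'side',q,'crop',(q-[317,175]+.5)*8, 'wrist',proj(w,X)[0])
E
```

```text
0.15 tool coords mm [ 29.1   5.4 -12.6] side [342.28836598 218.64202063] crop [206.30692784 353.13616501] wrist [286.32570972 215.9915389 ]
0.155 tool coords mm [ 23.1   4.6 -14.2] side [341.60960365 215.48575517] crop [200.87682917 327.8860414 ] wrist [284.83101573 227.91410317]
0.16 tool coords mm [ 17.    3.8 -15.8] side [340.92982808 212.32848664] crop [195.43862464 302.62789313] wrist [283.34272074 239.768459  ]
0.165 tool coords mm [ 11.    3.1 -17.4] side [340.24906874 209.17035502] crop [189.99254995 277.36284013] wrist [281.86169014 251.547954  ]
0.17 tool coords mm [  4.9   2.3 -19. ] side [339.56735515 206.01150054] crop [184.53884122 252.09200434] wrist [280.38876263 263.24614497]
0.175 tool coords mm [ -1.1   1.6 -20.6] side [338.88471688 202.85206371] crop [179.07773503 226.8165097 ] wrist [278.92475089 274.85679263]
0.18 tool coords mm [ -7.2   0.8 -22.2] side [338.20118354 199.69218527] crop [173.60946836 201.53748219] wrist [277.47044225 286.37385652]
0.185 tool coords mm [-13.2   0.  -23.8] side [337.51678483 196.53200623] crop [168.13427864 176.25604982] wrist [276.02659929 297.79149   ]
```

```bash
python3 - <<'E'
from h import *
P=dict(phi=52,yo=-12,roll=180,s=.036)
p,R=pose2(0,0,gap=.012,back=.0,**P)
print(ik(p,R),p)
f0=np.array(current_ft_force())
print(move_linear(p,R,speed=.06,force_limit=4))
print(current_time(),current_position(),f0,current_ft_force())
wait(.1);print(current_position(),current_ft_force())
f=snap('side','side3');s=snap('scene','scene3');w=snap('wrist','wrist3')
c=np.hstack([cv2.resize(s['img'][150:250,220:320],(400,400),interpolation=2),cv2.resize(f['img'][160:260,280:380],(400,400),interpolation=2)])
cv2.imwrite('pics/ins.png',np.uint8(255*(c/255.)**.6))
E
```

```text
[ 18.81978765  18.03694895 119.23522929 -63.80348431  28.80738779
   8.54783381] [0.60475246 0.10296834 0.0808299 ]
False
4.2 [0.60475061 0.10313748 0.08115784] [ 0.51148083  0.2591162  -0.41159297] [-0.81202645 -0.11665222  0.25971507]
[0.60479435 0.1031496  0.08120509] [ 0.19604581 -0.81825443 -0.39038818]
```

View pics/ins.png

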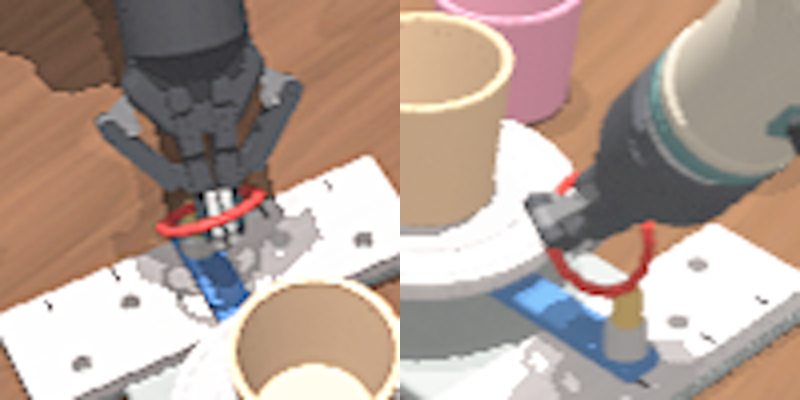

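View pics/wrist3.png

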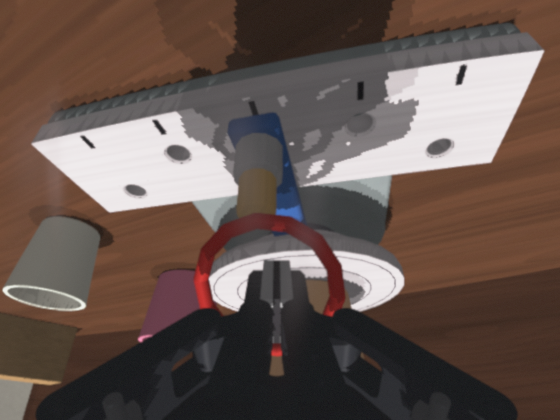

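```bash
python3 - <<'E'
from h import *
p=np.array(current_position());R=np.array(current_ee_rot()); P0=p.copy()
P=dict(phi=52,yo=-12,roll=180,s=.036)
p,R=pose2(0,0,gap=.012,**P)
F=lambda: np.mean([(wait(.02),current_ft_force())[1] for _ in range(4)],0)
f0=F();print(f0)
for k in range(1,7):
    move_linear(p+[0,0,.003*k],R,speed=.03); f=F()-f0
    print(3*k,np.round(f,1),np.round((np.array(current_position())-p)*1000,1))
    if np.linalg.norm(f)>4: break
print(current_time())
f=snap('side','side4');w=snap('wrist','wrist4')
cv2.imwrite('pics/l1.png',np.hstack([cv2.resize(f['img'][160:260,280:380],(400,400),interpolation=2),cv2.resize(w['img'][180:380,180:380],(400,400),interpolation=2)]))
E
```

```text
[-0.0910301   0.15116772 -0.01519468]
3 [ 0.5  0.  -0. ] [0.1 0.  3.2]
6 [-0.1  0.2 -0.1] [0.1 0.  6.1]
9 [ 0.4 -0.   0.5] [0.  0.  9.1]
12 [-0.2 -0.4  0.1] [ 0.   0.  12.1]
15 [-1.1 -0.4 -1.7] [-0.6 -0.3 14.6]
18 [-2.5 -0.1 -3.4] [-0.8 -0.3 17.3]
6.4167
```

View pics/l1.png

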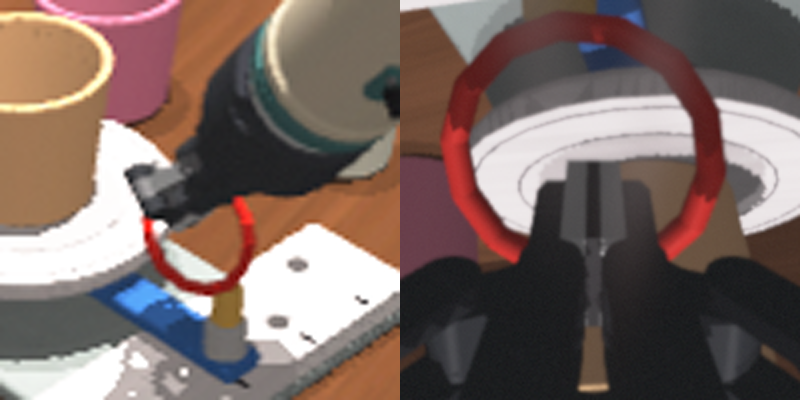

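```bash
python3 - <<'E'
from h import *
P=dict(phi=52,yo=-12,roll=180,s=.036)
p,R=pose2(0,0,gap=.012,**P); f0=np.array([-.09,.15,0])
F=lambda: np.mean([(wait(.02),current_ft_force())[1] for _ in range(4)],0)
for k in (21,24,27,30,33):
    print(k,move_linear(p+[0,0,.001*k],R,speed=.03,force_limit=8)); f=F()-f0
    print(np.round(f,1),np.round((np.array(current_position())-p)*1000,1))
    if np.linalg.norm(f)>12: break
print(current_time())
f=snap('side','side5');w=snap('wrist','wrist5')
cv2.imwrite('pics/l2.png',np.hstack([cv2.resize(f['img'][160:260,280:380],(400,400),interpolation=2),cv2.resize(w['img'][180:380,180:380],(400,400),interpolation=2)]))
E
```

```text
21 False
[-4.7  0.8 -4.2] [-0.5 -0.  20.7]
24 False
[-5.1  1.1 -4.2] [-0.4  0.1 23.9]
27 False
[-5.1  1.5 -4.6] [-0.4  0.  27. ]
30 False
[-4.7  1.2 -4.9] [-0.3  0.  30.1]
33 False
[-4.6  1.  -5.3] [-0.4  0.  33.2]
8.1
```

View pics/l2.png

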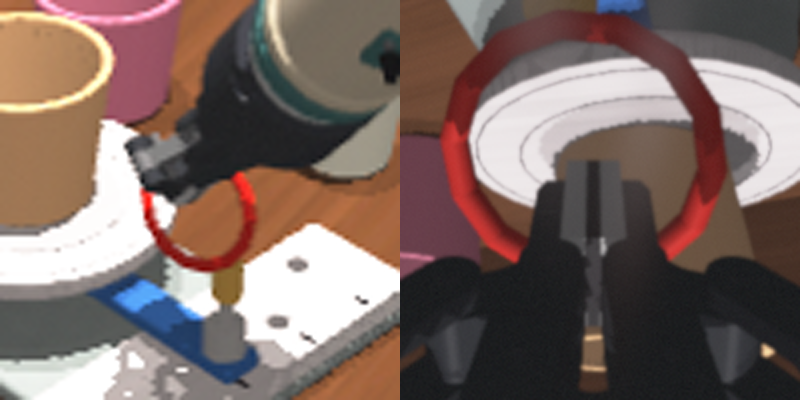

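```bash
python3 - <<'E'
from h import *
P=dict(phi=52,yo=-12,roll=180,s=.036); f0=np.array([-.09,.15,0])
for i in range(0,9):
    p,R=pose2(-.349*i/8,0,gap=-.021,**P)
    if ik(p,R) is None: print('noik',i)
for i in range(1,9):
    p,R=pose2(-.349*i/8,0,gap=-.021,**P)
    move_linear(p,R,speed=.04,force_limit=8)
    f=np.array(current_ft_force())-f0; x,y,z=frame(-.349*i/8)
    print(i,np.round([f@x,f@y,f@z],1),np.round(1000*(np.array(current_position())-p),1))
wait(.15);f=np.array(current_ft_force())-f0;print(np.round([f@x,f@y,f@z],1));print(current_time())
f=snap('side','side6');s=snap('scene','scene6');w=snap('wrist','wrist6')
overlay(f,-.349,RC,.0165,'sw_d',(240,130,170,145));overlay(s,-.349,RC,.0165,'sw_s',(200,130,170,145))
E
```

```text
1 [-5.9  1.3 -5.6] [-0.3  0.8 -0.1]
2 [-7.4  0.5 -4.9] [-0.1  1.3 -0.2]
3 [-7.3  0.5 -4.9] [-0.   1.6 -0.2]
4 [-6.4  1.6 -5.8] [ 0.2  1.9 -0.2]
5 [-6.4  1.  -5.7] [ 0.4  2.1 -0.1]
6 [-6.   2.  -6.1] [ 0.6  2.3 -0.1]
7 [-6.1  1.2 -5.1] [0.8 2.4 0. ]
8 [-5.4  0.7 -4.5] [1.1 2.6 0. ]
[-6.6  1.7 -5.2]
10.4167
```

View pics/sw_d.png

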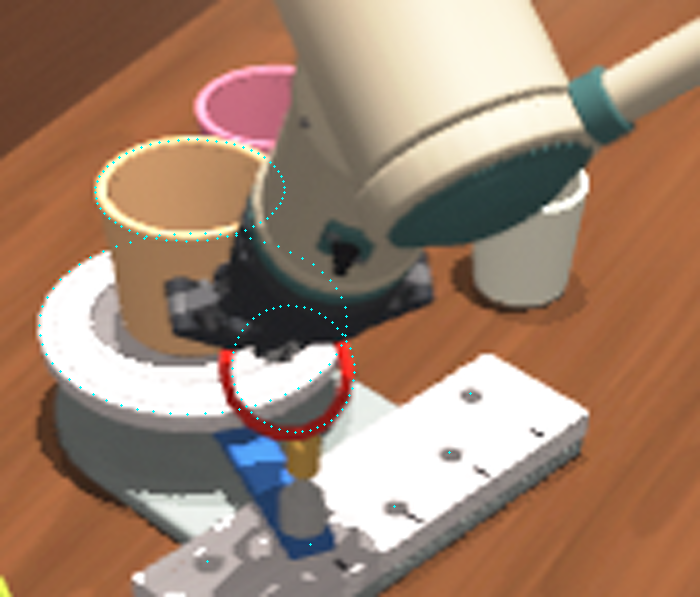

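View pics/sw_s.png

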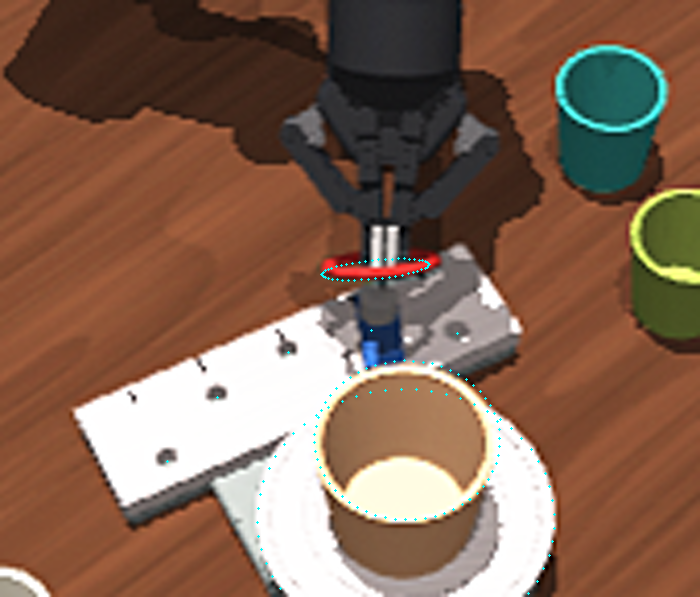

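View pics/wrist6.png

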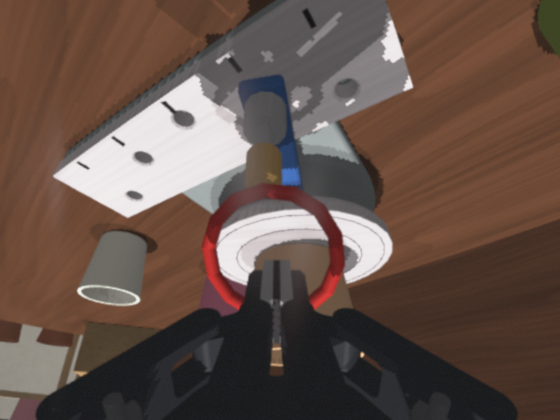

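```bash
cat > fit.py <<'E'
from h import *
from scipy.optimize import least_squares
def redmask(f,box):
    u0,v0,w,h=box; im=f['img'].astype(int); m=np.zeros(im.shape[:2],bool)
    m[v0:v0+h,u0:u0+w]=((im[...,2]>2.2*im[...,1]+10)&(im[...,2]>2.2*im[...,0]+10)&(im[...,2]>110))[v0:v0+h,u0:u0+w]
    v,u=np.nonzero(m); return np.c_[u,v].astype(float)
def fit(fs,x0=(-.349,.0165)):
    def ringpts(p):
        x,y,z=frame(p[0]); C=arm(RC,.111+p[1],p[0])
        return [C+.0315*(np.cos(t)*y+np.sin(t)*(x+z)/2**.5) for t in np.linspace(0,6.283,90,endpoint=False)]
    def res(p):
        e=[]
        P=ringpts(p)
        for f,pts in fs:
            q=proj(f,P); d=np.sqrt(((pts[:,None]-q[None])**2).sum(-1)).min(1); e+=list(d)
        return np.array(e)
    return least_squares(res,x0,loss='soft_l1',x_scale=[.02,.002],diff_step=1e-3)
E
python3 - <<'E'
from fit import *
for a,b,x0 in(('scene0','side0',(0.01,0.001)),('scene6','side6',(-.349,.0165))):
    s=load(a);d=load(b)
    S=redmask(s,(250,175,60,50));D=redmask(d,(280,190,70,60))
    print(len(S),len(D))
    for fs in([(s,S),(d,D)],[(s,S)],[(d,D)]):
        r=fit(fs,x0);print(a,r.x,np.sqrt(np.mean(r.fun**2)))
E
```

```text
139 274
scene0 [-0.00374159  0.00218593] 1.1449777955320242
scene0 [0.0014591  0.00639192] 0.7887772337601792
scene0 [ 7.80714772e-03 -3.67870637e-05] 1.0112536260459017
84 164
scene6 [-0.37781816  0.0169179 ] 1.01377278516627
scene6 [-0.37567344  0.02192834] 0.7727543228109754
scene6 [-0.37650494  0.01631493] 0.881136976799422
```

```bash
python3 - <<'E'
from fit import *
P=dict(phi=52,yo=-12,roll=180,s=.036)
for th in (-.335,-.323):
    p,R=pose2(th,0,gap=-.021,**P)
    move_linear(p,R,speed=.03,force_limit=8); wait(.2)
    s=snap('scene','s_%d'%(-th*1000));d=snap('side','d_%d'%(-th*1000))
    S=redmask(s,(250,175,60,50));D=redmask(d,(280,190,70,60))
    x,y,z=frame(-.349); p0=pose2(-.349,0,gap=-.021,**P)[0]
    e=1000*(np.array(current_position())-p0)
    print(th,fit([(s,S),(d,D)]).x,np.round([e@x,e@y,e@z],2),np.round(np.array(current_ft_force()),1))
    print(1000*(np.array(current_position())-p))
print(current_time())
E
```

```text
-0.335 [-0.35939659  0.01795608] [-0.61  0.46  0.11] [-4.4  3.8 -4.8]
[0.50452547 1.93381761 0.11081761]
-0.323 [-0.34622325  0.01774141] [-0.57 -0.88  0.1 ] [-5.1  3.1 -5.1]
[0.43078615 1.85631946 0.09560033]
11.6667
```

```bash
python3 - <<'E'
from fit import *
P=dict(phi=52,yo=-12,roll=180,s=.036); f0=np.array([-.09,.15,0])
th=-.329
F=lambda: np.mean([(wait(.02),current_ft_force())[1] for _ in range(3)],0)-f0
for g in (-.021,-.017,-.013,-.009,-.006,-.003,0,.003,.006,.01):
    p,R=pose2(th,0,gap=g,**P); move_linear(p,R,speed=.03,force_limit=8); f=F(); x,y,z=frame(th)
    print(g,np.round([f@x,f@y,f@z],1),np.round(1000*(np.array(current_position())-p),1))
s=snap('scene','s7');d=snap('side','d7');snap('wrist','wrist7')
S=redmask(s,(250,175,60,60));D=redmask(d,(280,190,80,70))
print(fit([(s,S),(d,D)],(-.345,.002)).x,current_time())
overlay(d,-.349,RC,0,'dn_d',(240,130,170,145))
E
```

```text
-0.021 [-5.8 -0.8 -5. ] [0.3 1.6 0. ]
-0.017 [-5.8  0.2 -4.8] [0.4 1.7 0.1]
-0.013 [-6.3  0.1 -4.6] [0.5 1.8 0.2]
-0.009 [-6.8  0.  -4.1] [0.6 1.9 0.3]
-0.006 [-6.9  0.5 -3.5] [0.7 1.9 0.4]
-0.003 [-5.1 -0.1 -3.4] [1.1 1.7 0.8]
0 [-1.5  0.5 -0.4] [1.9 1.  1.5]
0.003 [-0.  -0.4  0.4] [ 0.5 -0.2  0.4]
0.006 [ 0.3 -0.2  0.2] [-0.  -0.1 -0.1]
0.01 [-0.1 -0.1 -0. ] [-0.1 -0.1 -0.2]
[-0.35738319  0.00082101] 14.95
```

View pics/dn_d.png

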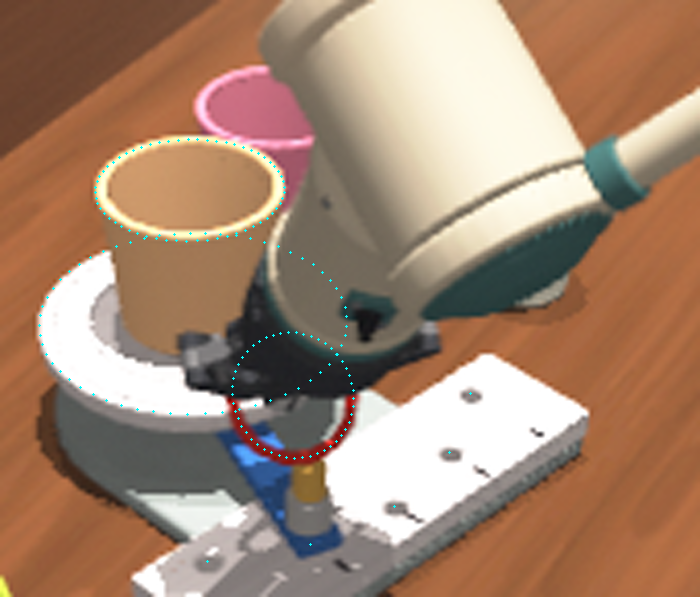

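View pics/wrist7.png

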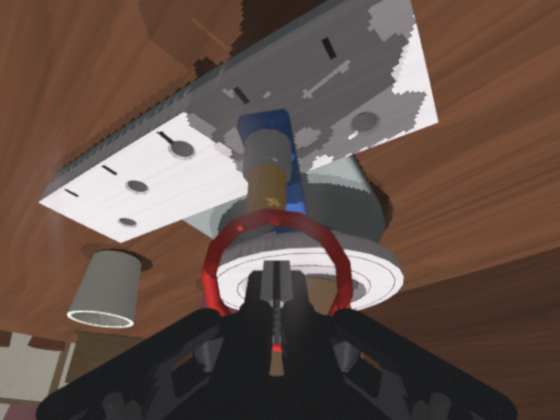

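```bash
python3 - <<'E'
from fit import *
P=dict(phi=52,yo=-12,roll=180,s=.036)
th=-.335
for b in(0,.03,.06,.11):
    p,R=pose2(th,0,gap=.010,back=b,**P); print(b,None if ik(p,R) is None else 'ok')
p,R=pose2(th,0,gap=.010,**P); print(move_linear(p,R,speed=.04,force_limit=2.5))
for b in (.04,.11):
    p,R=pose2(th,0,gap=.010,back=b,**P); print(move_linear(p,R,speed=.06,force_limit=3),np.round(current_ft_force(),1))
move_linear(p+[-.05,0,.1],R); wait(.3); print(current_time(),np.round(current_position(),3))
s=snap('scene','s8');d=snap('side','d8');snap('wrist','w8')
S=redmask(s,(250,175,60,60));D=redmask(d,(280,190,80,70))
r=fit([(s,S),(d,D)],(-.345,.002));print(r.x,[fit([q],(-.345,.002)).x for q in((s,S),(d,D))])
overlay(d,-.349,RC,0,'f_d',(200,130,200,170));overlay(s,-.349,RC,0,'f_s',(190,130,220,180))
E
```

```text
0 ok
0.03 ok
0.06 ok
0.11 ok
False
False [ 0.1  0.8 -0.3]
False [-1.4 -0.1 -0.1]
18.525 [0.52  0.182 0.269]
[-0.35636565  0.00107893] [array([-0.34474889,  0.00599397]), array([-3.53859555e-01, -1.10208562e-04])]
```

View pics/f_d.png

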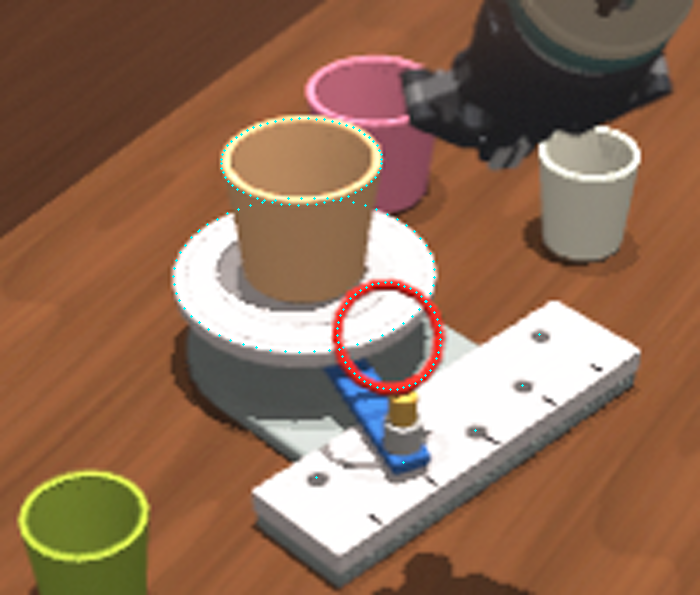

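View pics/f_s.png

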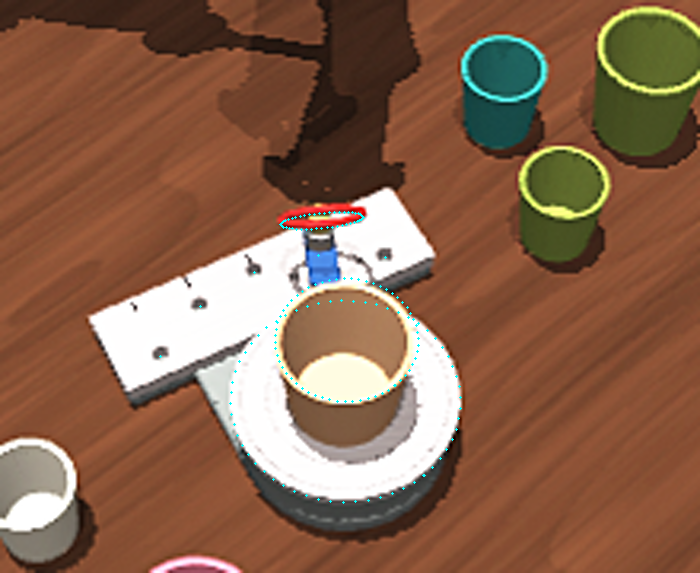

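View pics/s8.png

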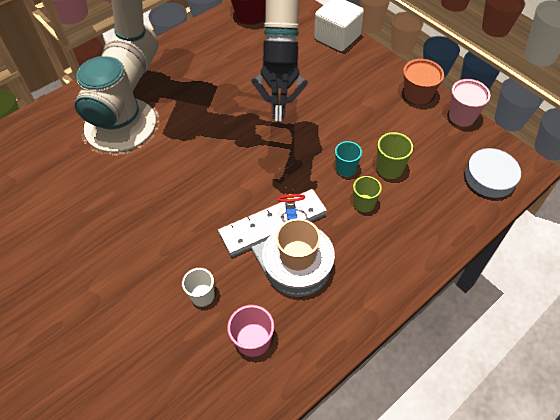

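```bash
python3 -c "
from rig import *
print(current_ft_force());finish_job()"
```

```text
[0.6459229  0.21966979 0.24415025]
the job is handed in; nothing more can be done
```

I moved the blue arm one hole towards the small olive-green pot. The pin is fully home in that hole, the hand is clear, and the job is handed in at about 18.5 s.

**What I did:** With the fingers shut, I put the fingertip through the red ring and lifted the pin about 17 mm. I swung the arm while holding the pin up, then let it down into the hole and backed out without touching anything. The steady force at the ring was about 5 N downwards and 6–7 N sideways.

**Last checks:**
- **Arm and pin:** After I took the hand away, the ring in the pictures fits an arm angle of about -0.35 rad and a lift of 0–1 mm. The scene camera on its own reads the lift as 6 mm, but it read the same before I touched the ring, so I take that as its error. One empty hole shows beyond the arm on the green side.
- **Pots:** The peach pot stands centred on the wheel, and the green and white pots look to be where they were.

**What disagreed on the way:**
- **Swing overshoot:** While lifted, the swing first went about 4 mm too far. I brought it back before letting the pin down.
- **Fingertip position:** The pictures show the real fingertip about 19 mm behind the reported TCP, so I pushed the finger further through the ring to allow for that.

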